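# Lock a tensioner arm with its quarter-turn wing screw

## Robot

A 6-joint arm with a two-finger parallel gripper is mounted at the origin on the work surface. World frame = base frame: x ahead of the robot, y to its left, z up, the work surface at z = 0. Lengths are in mm, angles in degrees, forces in N, time in s.
With the tool pointing down it reaches from about 300 to 850 mm from the base axis. Payload 4.2 kg.
Tool frame: the origin (TCP) lies at the very end of the fingers, on their centre line; the grasp point (between the pads) lies 19 mm behind it (env.grip_depth is the distance from the TCP to the grasp point, in mm); z points along the fingers, y is the line along which they close (so a half turn about z gives the same grasp; the last joint's range is limited). The gripper opens to 91 mm and grips with 3 to 60 N. Pads are 32 mm wide; open, the fingers measure 118 mm over their backs; the gripper's body (76 mm by 178 mm) begins 60 mm behind the grasp point.
Start: joints at [-72.88, 18.312, 89.639, -0, 72.044, -1.146], TCP at [180.225, -546.045, 189.276] pointing down, gripper open.
Joint ranges: [-177.97, 177.97], [-48.28, 115.42], [12.27, 149.76], [-77.06, 257.06], [2.81, 150.46], [-146.56, 146.56]. Speed limits (degrees/s): [147.25, 147.25, 180, 180, 180, 180].

## Interface

Orientations are given as [roll, pitch, yaw] about the fixed x, y, z axes, in that order (R = Rz(yaw) Ry(pitch) Rx(roll)).
In Python, from workcell import env, cams gives the robot as it stands.
- The arm moves only by the tool apply_moves, never from a script. Its argument "deltas" is a list of rows, each a list of 5 numbers: the shift along the tool's x, y, z in m, then the turn about the tool's z in rad, then the opening, from -1 (shut) to 1 (fully open), so that 0 is half open. In form: [[tx, ty, tz, roll, gripper], ...]. A call has 1 to 5 rows; each row is the pose to reach, as a shift and turn from the pose commanded when the call began, along the tool's axes at that moment; what a row does not reach only later rows make up. A row lasts 1/10 s, in which the tool goes at most 50 mm and 8.59 degrees, less where a joint would pass 70% of its speed; a pose out of reach is approached as far as the arm can. A call with a gripper value outside its range is refused whole. The fingers move at their own pace and stop on an object; "grip_force" is the grip in N (left out, the last holds). Time passes only in rows, so rows that repeat a pose let the fingers close. It gives the time, the measured TCP pose, the force, the opening and the grip force at its end, in the units of the state.
- env.state(): the state, without advancing time (a new reading comes with each control period).
- cams.grab_frame(name): name is "scene" or "top" or "wrist"; returns the picture (420x560x3 uint8, blue, green, red); there is no depth.
- cams.get_calibration(name): a dict with "mtx" (3x3 intrinsics, pixels), "eye" and "attitude" of the camera in the world; the wrist camera has in their place "tool_from_camera" (4x4, takes a point from camera to tool coordinates, whose origin is the TCP and whose axes are the flange's). Camera axes: x right, y down, z forward; pixel columns grow to the right and rows downward; lengths in mm; the calibration is good to about 2 mm. The wrist camera is an equidistant fisheye: a pixel r from the principal point sees the ray r / f radians off the axis. A picture is of the moment at which its call begins: read the wrist's pose just before it. get_calibration takes no time and is no camera call.
- env.job_done(): hands the job in; it is judged then, once.
The state is a dict: "time_s": time; "qpos": joint angles; "qvel": joint speeds; "effort": joint torques, N m; "ee_pos": TCP position; "ee_rot": TCP orientation; "force": force on the tool from outside, world axes, zero at the start; "torque": the same for the moment, N m; "gripper_width": finger opening in mm; "gripper_force": force on a finger pad.
Only numpy, scipy, OpenCV 4.12 (cv2) and the standard library are available. Lean on these libraries where they do the work, as an engineer would, in place of code of your own. Each camera call takes 0.05 s, during which the arm holds its last target. There are 200 camera calls.

## Task

Swing the chain tensioner arm back over its nut plate until the slot in its end lines up with the slot below, take the wing screw from the fastener rack and pass it down through both slots, feeling gently for the lower one because it sits up to 10 mm to either side. Push the screw down against the springy collar, give it a quarter turn either way so that its crossbar hooks under the nut plate, and let go so that it stays clamped. Never lean on it with more than about 25 N, and leave everything else where it is.

Things in the scene. Friction and masses are not known exactly. Their poses are not given: they have to be found in the camera images.
- casting: Dark steel casting fixed to the bench: flat slab 220 x 130 mm, 30 mm high. Origin: centre of its underside; x runs along its length from the arm's pivot (at x = -75 mm) towards the nut plate (about x = +75 mm), z up. The nut plate is an aluminium block 56 (x) x 64 mm on the slab, its flat top 50 mm above the bench, hollow (14 mm deep) below its 6 mm thick top wall.
- pivot (a point): The arm's pivot axis, at the arm's top face, 59 mm above the bench; axes as the casting.
- pad_centre (a point): Middle of where the nut plate's slot may lie, at its top face, 150 mm from the pivot. The slot (20.5 mm long, pointing at the pivot; 8 mm wide; through the top wall) is fixed at an unknown place up to 0.065 rad (10 mm) to either side of here along the arc about the pivot. It can be seen while the arm is swung away and is hidden once the arm covers it.
- tensioner (a joint): Angle of the tensioner arm, rad: 0 along the casting's x axis, positive swung counter-clockwise from above; range -0.2 to 0.95. It stays where it is left; about 2 N at its end moves it. Flat steel bar 26 mm wide, 8 mm thick, underside 1 mm above the nut plate's top, with a 46 x 46 mm end plate.
- upper_slot (a point): Centre of the slot in the arm's end, at the arm's top face (59 mm above the bench), 150 mm from the pivot; x points along the arm away from the pivot, z up. The slot is 20.5 mm long along x, 8 mm wide, right through the 8 mm arm. Around it stands the spring collar.
- swing_post (a point): Round steel post on the arm for moving it by, 12 mm diameter, 38 mm tall above the arm's top face, 65 mm from the pivot; the point is half-way up it.
- collar (a joint): How far the spring collar is pressed down, m: 0 free, at most 0.0065 (solid). Black ring round the arm's slot, 31 mm outside, 24 mm inside, standing 8 mm above the arm when free. It pushes back with 3 N at first and 1.5 N more for every mm.
- wing_centre (a point): Wing screw, 60.5 mm long, about 80 g; the point is the centre of its wing: flat grip 34 mm long (x), 12 thick (y), 30 tall. Below it a round flange, 29 mm across, 4 thick; a shank 6.6 mm thick, 20.5 long; a crossbar 18 mm long (along x, as the wing), 6 thick, 6 tall, lower edges bevelled. z: up the screw. From the point down: 15 mm to the flange's top, 19 to its underside, 45.5 to the tip.
- wingscrew: The same screw, origin at its tip. Heights of the wing's centre above the bench: 95.5 mm with the screw in the arm's slot and its tip on the nut plate beside the lower slot; 86 tip fallen in, flange on the free collar; about 83.5 clamped (collar down 2.5 mm); the crossbar can turn under the nut plate's top wall between about 83 and 79.5 (collar solid).
- flange_under (a point): Centre of the underside of the wing screw's flange, 26.5 mm above its tip.
- rack: Fixed aluminium fastener rack 60 x 190 x 40 mm high, origin at the centre of its underside, with three 23 mm holes along y 60 mm apart; in each stands one screw, its flange or knob on the rack's top. The wing screw is the one with the flat wing.
- knobscrew: Round-knob screw standing in the rack, knob 29 mm across and 26 mm tall; not wanted. Origin at its lower tip.
- hexbolt: Hex-headed bolt standing in the rack, head 22 mm across; not wanted. Origin at its lower tip.
- socket: Steel wrench socket, 22 mm across and 22 mm tall, standing on the casting's slab beside the arm, on the side away from the arm's swing; leave alone. Origin: underside.
- wrench: Open-ended wrench lying on the bench; leave alone.
- driver: Screwdriver lying on the bench; leave alone.
- bearing: Steel bearing ring 52 mm across, 16 mm tall, on the bench; leave alone. Origin: underside.
- sprocket: Dark chain sprocket 95 mm across lying on the bench; leave alone. Origin: underside.
- mug: White mug 80 mm across, 95 mm tall; leave alone. Origin: underside.
- tin: Grey tin 60 mm across, 90 mm tall; leave alone. Origin: underside.
There are look-alikes about, which are no part of the job. What is shaped like the wingscrew but orange is not meant.

How it is judged (in metres and radians):
At the end, for the whole second after the job is handed in: The wing screw stands upright (0.12 rad) through both slots, centred in the arm's within 4 mm, turned at least 1.05 rad out of line with it, its wing centre under 85 mm above the bench, holding the collar down by more than 1.2 mm by itself, at rest, let go (horizontal distance between flange_under and upper_slot below 0.004 m and height (world z) of wing_centre below 0.085 m and angle between wingscrew's own z axis and vertical below 0.12 rad and value of joint collar above 0.0012 m and angle between the x axis of wingscrew and the x axis of upper_slot, either way round above 1.05 rad and linear speed of wingscrew below 0.01 m/s); the robot touches nothing.
It fails at once if the wing screw is pressed on the casting, nut plate, arm or collar with more than 25 N (contact force between wingscrew and casting above 25 N).
It fails at once if a bystander or another screw is moved by more than 15 mm (distance of any of wrench, driver, bearing, sprocket, mug, tin, socket, knobscrew, hexbolt from where it was at the start of the episode above 0.015 m).
It also fails if it takes over 72 s, if anything falls off the work surface, if the arm or the gripper's body presses on something with over 40 N, if the wrist force passes 120 N, or if a joint passes its speed limit or range.

## Working session

There is one attempt and no reset: what is moved stays moved. The work goes in short steps, Python scripts to look and compute and a tool call to move; the robot and the scene stay as the last step left them, time stands still between calls to the robot, and variables do not carry over. Pictures are saved under pics/ and viewed, at most 10 in all, crops included, and the job is handed in when it is done.

Besides the shell and the picture viewer there is one more tool, called after "Call:" as name(argument=value, ...) on one line, values as JSON. apply_moves: Moves the arm, as the interface text tells. Its arguments: {"type":"object","properties":{"deltas":{"type":"array"},"grip_force":{"type":"number"}},"required":["deltas"]}

```bash
mkdir -p pics; ls; cat > h.py <<'E'
import numpy as np, cv2
from workcell import env, cams
E
python3 - <<'E'
from h import *
for n in ["scene","top"]:
    cv2.imwrite(f"pics/{n}0.png",cams.grab_frame(n)); print(n,cams.get_calibration(n))
print(cams.get_calibration("wrist")); print(env.state())
E
```

```text
pics
scene {'mtx': array([[468.53264488,   0.        , 276.7086963 ],
       [  0.        , 468.53264488, 206.6217647 ],
       [  0.        ,   0.        ,   1.        ]]), 'eye': array([1064.85242507, -643.83723164,  703.19829532]), 'attitude': array([-128.03964143,   -1.08141766,   36.74836419])}
top {'mtx': array([[514.86872146,   0.        , 283.13093333],
       [  0.        , 514.86872146, 213.59535942],
       [  0.        ,   0.        ,   1.        ]]), 'eye': array([ 452.87015368,    4.54179552, 1377.89082129]), 'attitude': array([-1.74104404e+02,  1.02872818e-01, -8.93555578e+01])}
{'mtx': array([[325.1922621 ,   0.        , 278.73751534],
       [  0.        , 325.1922621 , 210.32236702],
       [  0.        ,   0.        ,   1.        ]]), 'tool_from_camera': array([[ 8.62551280e-04, -9.62027768e-01, -2.72950234e-01,
         7.81641295e+01],
       [ 9.99999038e-01,  5.33188231e-04,  1.28085095e-03,
         4.16625960e-01],
       [-1.08668033e-03, -2.72951076e-01,  9.62027302e-01,
        -1.95389185e+02],
       [ 0.00000000e+00,  0.00000000e+00,  0.00000000e+00,
         1.00000000e+00]])}
{'time_s': 0.1, 'qpos': array([-7.28832245e+01,  1.83452915e+01,  8.96984019e+01,  8.94159620e-04,
        7.20438409e+01, -1.14799993e+00]), 'qvel': array([ 0.01562737, -0.02629557, -0.12934526,  0.01026086, -0.03224491,
       -0.06606126]), 'effort': array([ 1.16414114e-03, -4.13333881e+01, -2.32507896e+01,  7.30438787e-02,
        4.21108806e-02, -5.43132660e-05]), 'ee_pos': array([ 180.05352387, -545.5726963 ,  188.53818868]), 'ee_rot': array([-1.79912500e+02, -2.60376685e-03,  1.82644972e+01]), 'force': array([-0.05798482, -0.24028389,  0.7588634 ]), 'torque': array([-0.00051957,  0.06489075,  0.01940986]), 'gripper_force': 0.0, 'gripper_width': 90.99774467811314}
```

View pics/top0.png

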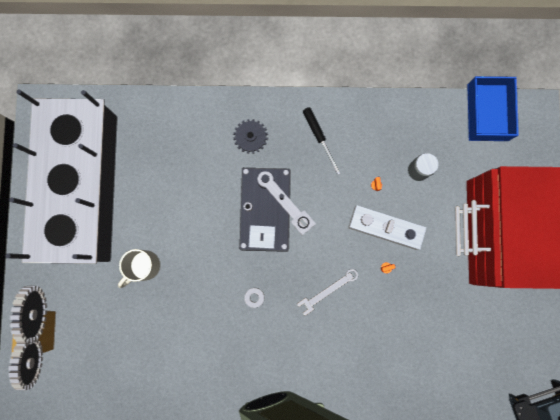

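View pics/scene0.png

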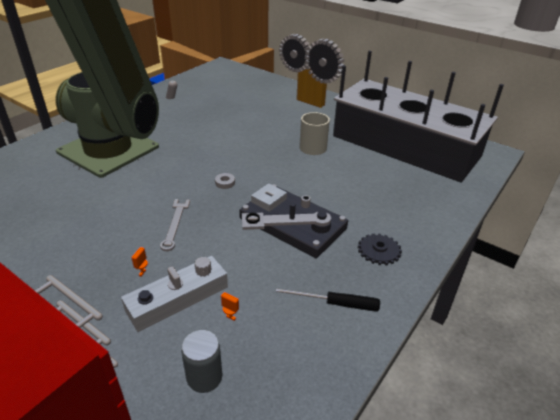

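The top picture shows the casting at about (265,209), with the pivot near (265,179), the arm end near (303,222) and the nut plate slot near (262,237). The rack is at (387,227), with the knob at (368,219), the wing screw candidate at (389,226) and the hex bolt at (410,234). Two orange look-alikes lie on the bench at (377,184) and (388,268), so I rule those out. I'll confirm the candidate in an enlarged crop.

```bash
python3 - <<'E'
from h import *
f=cams.grab_frame("top")
a=cv2.resize(f[160:260,230:330],(600,600),interpolation=cv2.INTER_CUBIC)
b=cv2.resize(f[195:255,345:430],None,fx=7,fy=7,interpolation=cv2.INTER_CUBIC)
cv2.imwrite("pics/a1.png",a);cv2.imwrite("pics/b1.png",b)
E
```

```text
(no output)
```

View pics/a1.png

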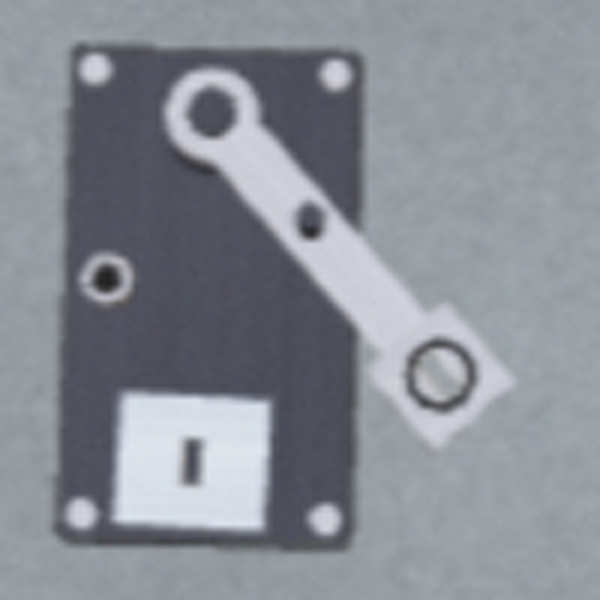

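View pics/b1.png

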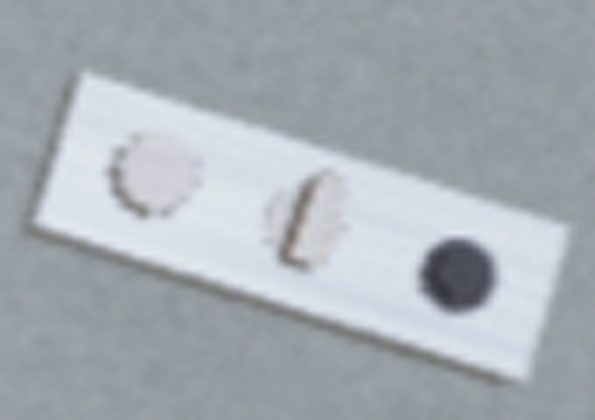

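The crop confirms the wing screw: it stands in the rack's middle hole, a grey flat wing over a round flange, near top pixel (389,226). Its neighbours are a round knob and a dark hex head. On the casting, the nut plate's slot is at about crop (192,462).

```bash
cat >> h.py <<'E'
from scipy.spatial.transform import Rotation as Ro
np.set_printoptions(precision=1,suppress=True)
def ray(n,uv,st=None):
    c=cams.get_calibration(n); K=c["mtx"]; uv=np.atleast_2d(np.array(uv,float))
    p=(uv-K[:2,2])/[K[0,0],K[1,1]]
    if n!="wrist":
        R=Ro.from_euler("xyz",c["attitude"],degrees=True).as_matrix()
        return c["eye"],np.c_[p,np.ones(len(p))]@R.T
    th=np.linalg.norm(p,axis=1)[:,None]; d=np.c_[p/np.maximum(th,1e-9)*np.sin(th),np.cos(th)]
    W=Ro.from_euler("xyz",st["ee_rot"],degrees=True).as_matrix(); T=c["tool_from_camera"]
    return st["ee_pos"]+W@T[:3,3], d@(W@T[:3,:3]).T
def at(n,uv,z,st=None):
    e,d=ray(n,uv,st); return e+d*((np.array(z)-e[2])/d[:,2])[:,None]
def proj(P,st):
    """world -> wrist pixel"""
    c=cams.get_calibration("wrist");K=c["mtx"];T=c["tool_from_camera"]
    W=Ro.from_euler("xyz",st["ee_rot"],degrees=True).as_matrix()
    q=((np.atleast_2d(P)-st["ee_pos"])@W-T[:3,3])@T[:3,:3]
    th=np.arctan2(np.hypot(q[:,0],q[:,1]),q[:,2]);r=np.hypot(q[:,0],q[:,1])[:,None]
    return q[:,:2]/r*th[:,None]*K[0,0]+K[:2,2]
E
python3 - <<'E'
from h import *
def A(p,z): return at("top",(np.array(p,float)+.5)/6-.5+[230,160],z)
def B(p,z): return at("top",(np.array(p,float)+.5)/7-.5+[345,195],z)
s=A([(75,45),(362,55),(350,548),(57,540)],30);print("slab",s,s.mean(0),np.linalg.norm(np.diff(s,axis=0),axis=1))
n=A([(120,393),(272,402),(265,530),(112,522)],50);print("nut",n.mean(0),np.linalg.norm(np.diff(n,axis=0),axis=1))
pv=A([(212,110)],59)[0];sl=A([(192,462)],50)[0];co=A([(441,375)],67)[0];po=A([(310,212)],97)[0]
print("pv",pv,"slot",sl,"col",co,"post",po)
for q in(sl,co,po): v=(q-pv)[:2]; print(np.hypot(*v),np.degrees(np.arctan2(v[1],v[0])))
ax=(s[2]+s[3]-s[0]-s[1])[:2];print("castx",np.degrees(np.arctan2(ax[1],ax[0])))
r=B([(82,70),(570,228),(525,382),(32,230)],40);print("rack",r,r.mean(0),np.linalg.norm(np.diff(r,axis=0),axis=1))
w=B([(325,180),(303,262)],74);print("wing",w);print(B([(157,174)],70),B([(458,275)],50))
E
```

```text
slab [[715.  119.   30. ]
 [711.9  -8.1  30. ]
 [494.2  -5.1  30. ]
 [496.2 122.6  30. ]] [604.3  57.1  30. ] [127.2 217.8 127.7]
nut [529.9  63.3  50. ] [65.7 55.2 65.8]
pv [681.5  56.7  59. ] slot [529.7  63.4  50. ] col [567.  -42.8  67. ] post [632.2  13.6  97. ]
151.99150847976975 177.48173638481114
151.77348145357513 -139.01789689943524
65.55447590117514 -138.83357089144468
castx 179.12638957596533
rack [[ 616.8 -182.6   40. ]
 [ 559.6 -363.9   40. ]
 [ 502.3 -346.3   40. ]
 [ 556.7 -163.8   40. ]] [ 558.9 -264.2   40. ] [190.1  60.  190.4]
wing [[ 573.4 -265.9   74. ]
 [ 543.5 -257.7   74. ]]
[[ 575.3 -205.6   70. ]] [[ 541.  -319.6   50. ]]
```

Call:
apply_moves(deltas=[[0.04, -0.029, 0, 0, -0.1], [0.08, -0.058, 0, 0, -0.1], [0.12, -0.087, 0, 0, -0.1], [0.16, -0.116, 0, 0, -0.1], [0.2, -0.145, 0, 0, -0.1]], grip_force=20)

```text
time_s: 0.65
ee_pos: [325.3, -343.9, 189.1]
ee_rot: [-180.0, -0.0, 18.2]
force: [-0.1, 0.5, -0.9]
gripper_width: 54.1
gripper_force: 0.0
```

Call:
apply_moves(deltas=[[0.04, -0.029, 0, 0, -0.1], [0.08, -0.058, 0, 0, -0.1], [0.12, -0.087, 0, 0, -0.1], [0.16, -0.116, 0, 0, -0.1], [0.2, -0.145, 0, 0, -0.1]])

```text
time_s: 1.15
ee_pos: [469.9, -143.4, 189.2]
ee_rot: [180.0, 0.0, 18.3]
force: [1.0, -0.7, -0.3]
gripper_width: 41.3
gripper_force: 0.0
```

Call:
apply_moves(deltas=[[0.04, -0.029, 0, 0, -0.1], [0.08, -0.058, 0, 0, -0.1], [0.12, -0.087, 0, 0, -0.1], [0.165, -0.118, 0, 0, -0.1], [0.165, -0.118, 0, 0, -0.1]])

```text
time_s: 1.65
ee_pos: [591.5, 23.0, 188.3]
ee_rot: [-179.9, -0.1, 18.5]
force: [-0.6, -0.7, -0.6]
gripper_width: 41.1
gripper_force: 0.0
```

```bash
python3 - <<'E'
from h import *
import pickle
s=env.state(); f=cams.grab_frame("wrist"); pickle.dump((s,f),open("w1.pkl","wb"))
s2=env.state()
print(s["time_s"],s["ee_pos"],s["ee_rot"],s2["ee_pos"])
cv2.imwrite("pics/w1.png",f)
pv=[681.5,56.7,59];sl=[529.7,63.4,50];co=[567,-42.8,67];po=[632.2,13.6,97]
print(proj([pv,sl,co,po,[558.5,-262,74]],s))
E
```

```text
1.65 [591.5  23.  188.3] [-179.9   -0.1   18.5] [590.2  21.3 188.2]
[[274.8 102.7]
 [225.6 236. ]
 [330.  240.3]
 [302.6 168.6]
 [480.5 294.8]]
```

View pics/w1.png

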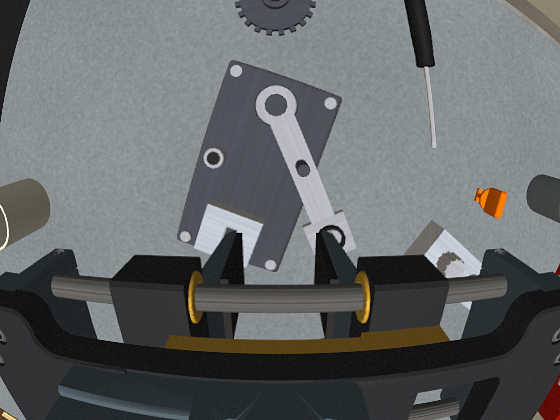

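The wrist picture shows the pivot at (276,104), the post at (303,168) and the slab. The fingers hide the slot at about (226,236), so I'll back off and look again.

Call:
apply_moves(deltas=[[-0.045, -0.01, 0, 0, -0.1], [-0.09, -0.02, 0, 0, -0.1], [-0.11, -0.02, 0, 0, -0.1], [-0.11, -0.02, 0, 0, -0.1], [-0.11, -0.02, 0, 0, -0.1]])

```text
time_s: 2.2
ee_pos: [478.3, 2.2, 189.7]
ee_rot: [180.0, -0.1, 18.2]
force: [0.9, 0.1, -0.6]
gripper_width: 41.2
gripper_force: 0.0
```

Call:
apply_moves(deltas=[[0, 0, 0, 0, -0.1], [0, 0, 0, 0, -0.1]])

```text
time_s: 2.4
ee_pos: [479.1, 2.9, 189.1]
ee_rot: [180.0, -0.0, 18.2]
force: [-0.1, -0.4, -0.9]
gripper_width: 41.1
gripper_force: 0.0
```

```bash
python3 - <<'E'
from h import *
import pickle
s=env.state(); f=cams.grab_frame("wrist"); pickle.dump((s,f),open("w2.pkl","wb"))
print(s["time_s"],s["ee_pos"],s["ee_rot"])
p=proj([[681.5,56.7,59],[529.7,63.4,50],[567,-42.8,67],[632.2,13.6,97]],s);print(p)
x0,y0=(np.min(p,0)-35).astype(int);x0=max(x0,0);y0=max(y0,0)
c=f[y0:y0+200,x0:x0+266]; print(x0,y0,c.shape)
cv2.imwrite("pics/w2.png",cv2.resize(c,None,fx=3,fy=3,interpolation=cv2.INTER_CUBIC))
E
```

```text
2.4 [479.1   2.9 189.1] [180.   -0.   18.2]
[[290.3  -3.8]
 [237.3 131.7]
 [350.1 131. ]
 [321.1  43.1]]
202 0 (200, 266, 3)
```

View pics/w2.png

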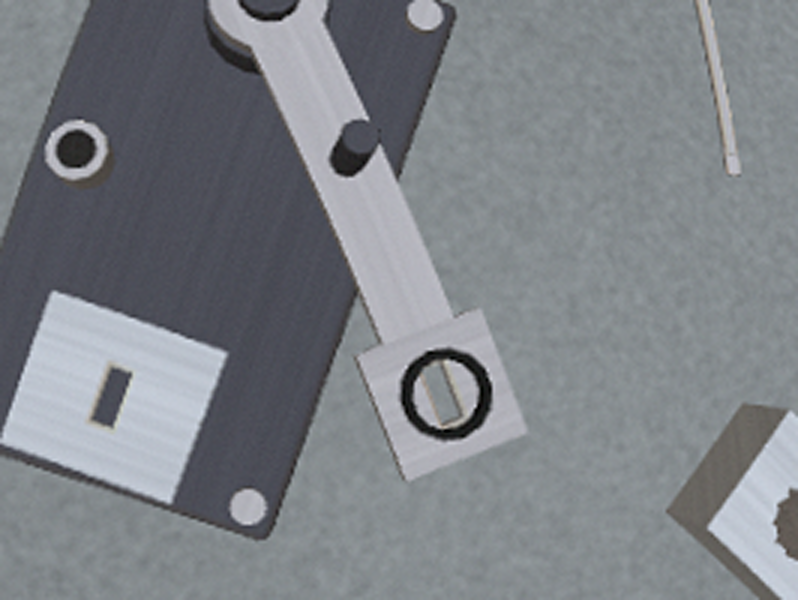

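The crop shows the lower slot centred at (111,396), the collar at (447,393), the post top at (361,134) and the nut plate corners at (51,291), (228,352), (173,503) and (0,442).

```bash
python3 - <<'E'
from h import *
import pickle
s,f=pickle.load(open("w2.pkl","rb"))
def C(p,z): return at("wrist",(np.array(p,float)+.5)/3-.5+[202,0],z,s)
n=C([(51,291),(228,352),(173,503),(0,442)],50);print("nut",n,n.mean(0),np.linalg.norm(np.diff(n,axis=0),axis=1))
d=(n[3]+n[2]-n[0]-n[1]);nx=np.degrees(np.arctan2(d[1],d[0]));print("castx",nx)
sc=C([(105,362),(132,369),(117,429),(90,421)],50);sl=sc.mean(0);print("slot",sl,np.linalg.norm(np.diff(sc,axis=0),axis=1))
co=C([(447,393)],67)[0];us=C([(443,392)],59)[0];po=C([(361,134)],97)[0];pb=C([(348,163)],59)[0]
print("col",co,"us",us,"post",po,pb)
u=np.array([np.cos(np.radians(nx)),np.sin(np.radians(nx))])
print("pivot from nut",n.mean(0)[:2]-150*u)
v=(co-po)[:2];print("col-post",np.hypot(*v),np.degrees(np.arctan2(v[1],v[0])));a=v/np.hypot(*v)
print("pivot from arm",co[:2]-150*a,po[:2]-65*a)
for pv in (n.mean(0)[:2]-150*u,co[:2]-150*a):
    w=sl[:2]-pv;print(np.hypot(*w),np.degrees(np.arctan2(w[1],w[0])))
E
```

```text
nut [[558.8  93.   50. ]
 [556.6  28.7  50. ]
 [501.2  30.5  50. ]
 [503.5  94.8  50. ]] [530.   61.7  50. ] [64.3 55.4 64.4]
castx 178.1496314838257
slot [530.3  62.2  50. ] [ 9.6 21.3  9.8]
col [567.5 -43.2  67. ] us [567.7 -43.6  59. ] post [631.3  12.5  97. ] [630.4  11.5  59. ]
pivot from nut [679.9  56.9]
col-post 84.76093046419469 -138.88726961768276
pivot from arm [680.5  55.4] [680.3  55.2]
149.7000864022985 177.98596720201687
150.3130478357725 177.4233710915999
```

Call:
apply_moves(deltas=[[0.045, 0.012, 0, -0.1, -0.1], [0.09, 0.024, 0, -0.2, -0.1], [0.13, 0.034, 0, -0.3, -0.1], [0.147, 0.039, 0, -0.4, -0.1], [0.147, 0.039, 0, -0.4, -0.1]])

```text
time_s: 2.95
ee_pos: [632.4, 12.3, 187.5]
ee_rot: [-180.0, 0.0, 41.2]
force: [0.2, 0.2, -1.0]
gripper_width: 41.0
gripper_force: 0.0
```

Call:
apply_moves(deltas=[[0, 0, 0.03, 0, -0.1], [0, 0, 0.06, 0, -0.1], [0, 0, 0.06, 0, -0.1], [0, 0, 0.06, 0, -0.1]])

```text
time_s: 3.35
ee_pos: [629.4, 12.1, 129.5]
ee_rot: [-180.0, 0.0, 41.1]
force: [-0.0, -0.3, 0.2]
gripper_width: 40.9
gripper_force: 0.0
```

Call:
apply_moves(deltas=[[0, 0, 0.03, 0, -0.1], [0, 0, 0.06, 0, -0.1], [0, 0, 0.06, 0, -0.1], [0, 0, 0.06, 0, -0.6], [0, 0, 0.06, 0, -1]], grip_force=10)

```text
time_s: 3.85
ee_pos: [631.8, 12.0, 71.9]
ee_rot: [179.8, -0.2, 41.2]
force: [0.0, -0.0, -0.1]
gripper_width: 28.3
gripper_force: 0.0
```

Call:
apply_moves(deltas=[[0, 0, 0, 0, -1], [0, 0, 0, 0, -1], [0, 0, 0, 0, -1]])

```text
time_s: 4.15
ee_pos: [630.4, 12.6, 70.6]
ee_rot: [180.0, -0.1, 41.2]
force: [-2.1, 2.3, 5.0]
gripper_width: 9.8
gripper_force: 10.0
```

Call:
apply_moves(deltas=[[0.0003, -0.0062, 0, 0.095, -1], [0.0012, -0.0123, 0, 0.19, -1], [0.0026, -0.0183, 0, 0.285, -1], [0.0047, -0.0241, 0, 0.38, -1], [0.0047, -0.0241, 0, 0.38, -1]])

```text
time_s: 4.65
ee_pos: [618.2, 32.7, 70.5]
ee_rot: [179.9, -0.1, 19.4]
force: [-1.4, -2.2, 5.3]
gripper_width: 9.9
gripper_force: 10.0
```

Call:
apply_moves(deltas=[[0.0003, -0.0062, 0, 0.095, -1], [0.0012, -0.0123, 0, 0.19, -1], [0.0026, -0.0183, 0, 0.285, -1], [0.0046, -0.0239, 0, 0.377, -1], [0.0046, -0.0239, 0, 0.377, -1]])

```text
time_s: 5.15
ee_pos: [614.1, 57.0, 70.4]
ee_rot: [179.9, -0.0, -2.2]
force: [-2.8, -0.7, 6.6]
gripper_width: 10.1
gripper_force: 10.0
```

Call:
apply_moves(deltas=[[0, 0, 0, 0, -1], [0, 0, 0, 0, -1], [0, 0, 0, 0, -0.2], [0, 0, 0, 0, -0.1], [0, 0, 0, 0, -0.1]])

```text
time_s: 5.65
ee_pos: [614.0, 57.3, 68.9]
ee_rot: [180.0, 0.0, -2.2]
force: [0.1, 0.5, 0.3]
gripper_width: 31.1
gripper_force: 0.0
```

Call:
apply_moves(deltas=[[0, 0, -0.04, 0, -0.1], [0, 0, -0.08, 0, -0.1], [-0.04, 0, -0.12, 0, -0.1], [-0.08, 0, -0.12, 0, -0.1], [-0.12, 0, -0.12, 0, -0.1]])

```text
time_s: 6.15
ee_pos: [493.5, 62.1, 190.5]
ee_rot: [-180.0, -0.2, -2.2]
force: [0.3, 1.2, -0.3]
gripper_width: 41.2
gripper_force: 0.0
```

Call:
apply_moves(deltas=[[-0.02, 0, 0, 0, -0.1], [-0.02, 0, 0, 0, -0.1], [-0.02, 0, 0, 0, -0.1]])

```text
time_s: 6.45
ee_pos: [474.8, 62.8, 189.5]
ee_rot: [-180.0, -0.1, -2.2]
force: [-0.6, 1.0, 0.8]
gripper_width: 41.1
gripper_force: 0.0
```

```bash
python3 - <<'E'
from h import *
import pickle
s=env.state(); f=cams.grab_frame("wrist"); pickle.dump((s,f),open("w3.pkl","wb"))
print(s["time_s"],s["ee_pos"],s["ee_rot"])
p=proj([[680.3,56,59],[530.3,62.2,67],[615.4,58.6,97]],s);print(p)
x0,y0=178,0
c=f[y0:y0+200,x0:x0+200]
cv2.imwrite("pics/w3.png",cv2.resize(c,None,fx=3,fy=3,interpolation=cv2.INTER_CUBIC))
E
```

```text
6.45 [474.8  62.8 189.5] [-180.    -0.1   -2.2]
[[277.5  -0.3]
 [276.8 144. ]
 [277.1  51.4]]
```

View pics/w3.png

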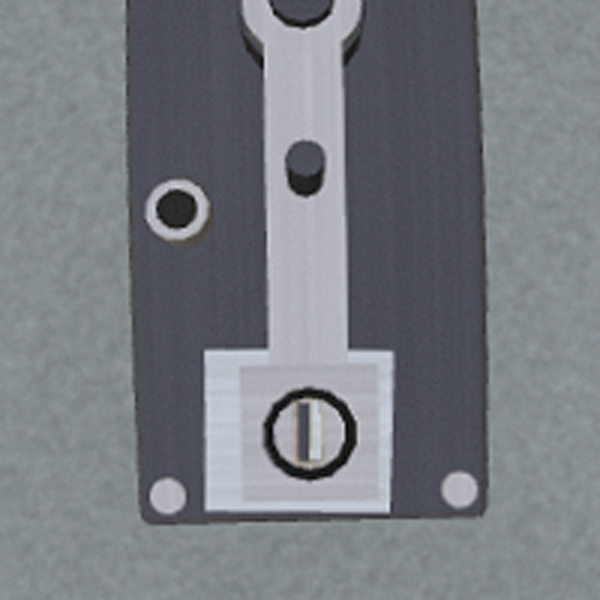

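The crop shows the collar at (311,433). Through the upper slot the left half is dark (lower slot) and the right half bright (plate), so the arm sits a few mm too far to the right. I'll measure the pixel columns.

```bash
python3 - <<'E'
from h import *
import pickle
s,f=pickle.load(open("w3.pkl","rb"))
g=f.mean(2)
for r in (139,143,147): print(r,g[r,262:300].round().astype(int))
def C(p,z): return at("wrist",(np.array(p,float)+.5)/3-.5+[178,0],z,s)
print("collar",C([(310.5,433)],67),"post",C([(305.5,159)],97))
print(at("wrist",[(278,144)],59,s),at("wrist",[(286,144)],59,s))
E
```

```text
139 [177 179 179 187 138  39  31  20 113 171 181 180 181 167 161 106  81  77
  74 157 201 207 209 175 175 179 179 181 185 190  29  27  32  41 191 184
 179 179]
143 [177 178 183 148  69  25  16 150 182 178 176 178 176 170 158 100  76  78
  75 152 195 202 204 173 172 175 175 175 175 179 189  28  29  28  68 184
 178 175]
147 [179 179 181 143  64  23  20 106 167 184 178 175 176 172 159 102  80  80
  73 155 188 194 198 176 171 175 177 175 176 184 126  27  30  29  53 185
 178 176]
collar [[530.2  58.   67. ]] post [[614.1  56.6  97. ]]
[[529.7  61.1  59. ]] [[529.4  53.1  59. ]]
```

Call:
apply_moves(deltas=[[0.005, 0.045, 0, 0, -0.1], [0.01, 0.09, 0, 0, -0.1], [0.015, 0.135, 0, 0, -0.1], [0.02, 0.18, 0, 0, -0.1], [0.025, 0.225, 0, 0, -0.1]])

```text
time_s: 7.0
ee_pos: [491.8, -165.6, 188.8]
ee_rot: [180.0, -0.0, -2.2]
force: [0.5, 0.1, -0.0]
gripper_width: 41.2
gripper_force: 0.0
```

Call:
apply_moves(deltas=[[0.005, 0.045, 0, 0.11, -0.3], [0.01, 0.09, 0, 0.22, -0.3], [0.012, 0.099, 0, 0.22, -0.3], [0.012, 0.099, 0, 0.22, -0.3], [0.012, 0.099, 0, 0.22, -0.3]])

```text
time_s: 7.5
ee_pos: [499.0, -261.9, 188.6]
ee_rot: [-179.9, 0.1, -14.8]
force: [0.0, 0.6, 0.0]
gripper_width: 31.8
gripper_force: 0.0
```

Call:
apply_moves(deltas=[[0, 0, 0, 0, -0.3], [0, 0, 0, 0, -0.3]])

```text
time_s: 7.7
ee_pos: [498.9, -261.2, 189.4]
ee_rot: [-180.0, -0.0, -14.7]
force: [-0.8, 0.8, -0.3]
gripper_width: 32.1
gripper_force: 0.0
```

```bash
python3 - <<'E'
from h import *
import pickle
s=env.state(); f=cams.grab_frame("wrist"); pickle.dump((s,f),open("w4.pkl","wb"))
print(s["time_s"],s["ee_pos"],s["ee_rot"],s["gripper_width"])
p=proj([[558.5,-262,74],[558.5,-262,44]],s);print(p)
x0,y0=(p[0]-[60,60]).astype(int);print(x0,y0)
c=f[y0:y0+120,x0:x0+120]
cv2.imwrite("pics/w4.png",cv2.resize(c,None,fx=5,fy=5,interpolation=cv2.INTER_CUBIC))
E
```

```text
7.7 [ 498.9 -261.2  189.4] [-180.    -0.   -14.7] 32.1367937547869
[[263.7 142. ]
 [265.  140.1]]
203 81
```

View pics/w4.png

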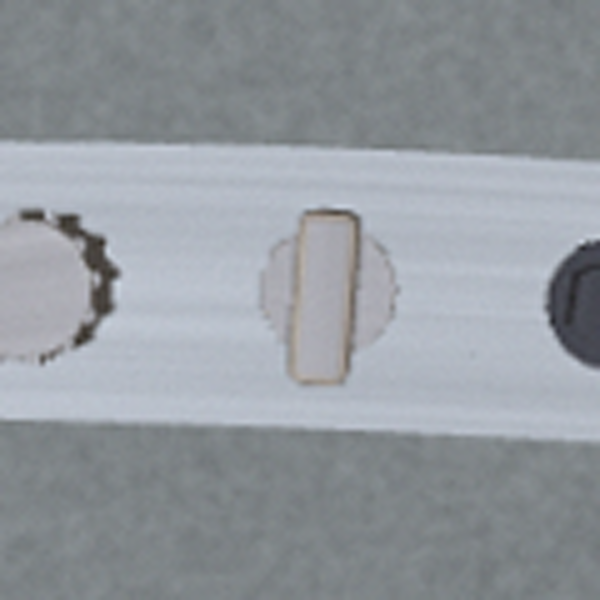

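The crop shows the wing's top face with corners at about (303,212), (358,212), (346,381) and (290,381), over a flange centred near (329,293).

```bash
python3 - <<'E'
from h import *
import pickle
s,f=pickle.load(open("w4.pkl","rb"))
def C(p,z): return at("wrist",(np.array(p,float)+.5)/5-.5+[203,81],z,s)
c=C([(303,212),(358,212),(346,381),(290,381)],74);print(c.mean(0),np.linalg.norm(np.diff(c,axis=0),axis=1))
d=c[0]+c[1]-c[2]-c[3];print(np.degrees(np.arctan2(d[1],d[0])),"flange",C([(329,293)],44))
st=env.state();W=Ro.from_euler("xyz",st["ee_rot"],degrees=True).as_matrix();t=c.mean(0)-st["ee_pos"];print(st["ee_pos"],W.T@t)
E
```

```text
[ 559.5 -266.    74. ] [10.4 32.5 10.7]
-19.078851205879285 flange [[ 558.5 -265.7   44. ]]
[ 498.9 -261.3  189.5] [ 59.7 -10.8 115.5]
```

Call:
apply_moves(deltas=[[0.03, -0.005, 0, 0.066, -0.3], [0.06, -0.0105, 0, 0.066, -0.3], [0.06, -0.0105, 0.045, 0.066, -0.3], [0.06, -0.0105, 0.09, 0.066, -0.3], [0.06, -0.0105, 0.09, 0.066, -0.3]])

```text
time_s: 8.25
ee_pos: [555.2, -264.6, 93.3]
ee_rot: [-179.9, 0.8, -18.5]
force: [-0.4, -0.1, 0.3]
gripper_width: 31.8
gripper_force: 0.0
```

Call:
apply_moves(deltas=[[0, 0, 0, 0, -0.3], [0, 0, 0.02, 0, -0.3], [0, 0, 0.04, 0, -0.3], [0, 0, 0.05, 0, -0.3], [0, 0, 0.05, 0, -0.3]])

```text
time_s: 8.75
ee_pos: [559.9, -267.8, 50.3]
ee_rot: [180.0, -0.1, -18.6]
force: [-0.6, 0.4, 0.4]
gripper_width: 31.6
gripper_force: 0.0
```

Call:
apply_moves(deltas=[[0, 0, 0, 0, -0.3], [0, 0, 0, 0, -0.3]])

```text
time_s: 8.95
ee_pos: [560.5, -268.2, 51.0]
ee_rot: [180.0, -0.2, -18.6]
force: [0.7, -0.5, -0.1]
gripper_width: 31.8
gripper_force: 0.0
```

Call:
apply_moves(deltas=[[-0.001, -0.002, 0.004, 0, -0.3], [-0.001, -0.002, 0.004, 0, -0.3], [-0.001, -0.002, 0.004, 0, -0.5], [-0.001, -0.002, 0.004, 0, -0.8], [-0.001, -0.002, 0.004, 0, -1]], grip_force=25)

```text
time_s: 9.45
ee_pos: [559.2, -265.5, 45.3]
ee_rot: [180.0, -0.0, -18.6]
force: [1.8, -0.6, -0.2]
gripper_width: 11.2
gripper_force: 25.0
```

Call:
apply_moves(deltas=[[0, 0, 0, 0, -1], [0, 0, 0, 0, -1], [0, 0, 0, 0, -1], [0, 0, 0, 0, -1]])

```text
time_s: 9.85
ee_pos: [559.2, -265.5, 45.3]
ee_rot: [180.0, -0.0, -18.6]
force: [0.7, -0.1, 1.6]
gripper_width: 11.8
gripper_force: 25.0
```

Call:
apply_moves(deltas=[[0, 0, -0.03, 0, -1], [0, 0, -0.06, 0, -1], [0, 0, -0.09, 0, -1], [0, 0, -0.1, 0, -1], [0, 0, -0.1, 0, -1]])

```text
time_s: 10.35
ee_pos: [559.8, -265.8, 146.5]
ee_rot: [180.0, -0.2, -18.6]
force: [0.2, 0.2, -1.0]
gripper_width: 11.9
gripper_force: 25.0
```

Call:
apply_moves(deltas=[[0, 0, 0, 0, -1], [0, 0, 0, 0, -1]])

```text
time_s: 10.55
ee_pos: [558.0, -264.9, 143.1]
ee_rot: [-180.0, 0.2, -18.6]
force: [0.3, 0.2, -1.2]
gripper_width: 11.3
gripper_force: 25.0
```

```bash
python3 - <<'E'
from h import *
s=env.state();print(s["ee_pos"],s["ee_rot"],s["gripper_width"],s["gripper_force"],s["force"])
f=cams.grab_frame("wrist"); 
cv2.imwrite("pics/w5.png",cv2.resize(f[150:330,160:400],None,fx=3,fy=3,interpolation=cv2.INTER_CUBIC))
E
```

```text
[ 558.  -264.9  143.1] [-180.     0.2  -18.6] 11.250015685183625 24.99943345785141 [ 0.3  0.2 -1.2]
```

View pics/w5.png

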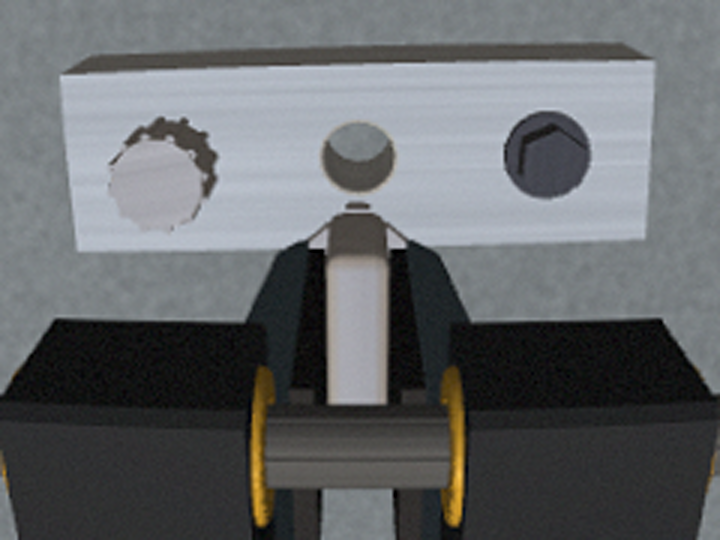

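Only the wing screw has left the rack and it hangs straight in the fingers; the knob and the hex bolt are still in place. Now to the slot.

Call:
apply_moves(deltas=[[-0.018, -0.042, 0, 0, -1], [-0.037, -0.085, 0, 0, -1], [-0.055, -0.127, 0, 0, -1], [-0.074, -0.17, 0, 0, -1], [-0.093, -0.212, 0, 0, -1]])

```text
time_s: 11.1
ee_pos: [537.5, -33.1, 144.2]
ee_rot: [180.0, 0.1, -18.6]
force: [0.1, 0.4, -1.0]
gripper_width: 11.9
gripper_force: 25.0
```

Call:
apply_moves(deltas=[[-0.018, -0.042, 0, -0.1, -1], [-0.037, -0.085, 0, -0.2, -1], [-0.037, -0.085, 0, -0.298, -1], [-0.037, -0.085, 0, -0.298, -1], [-0.037, -0.085, 0, -0.298, -1]])

```text
time_s: 11.6
ee_pos: [530.2, 57.2, 144.5]
ee_rot: [180.0, 0.1, -1.6]
force: [-0.2, 0.7, -0.4]
gripper_width: 11.5
gripper_force: 25.0
```

Call:
apply_moves(deltas=[[0, 0, 0.02, 0, -1], [0, 0, 0.04, 0, -1], [0, 0, 0.04, 0, -1], [0, 0, 0.04, 0, -1], [0, 0, 0.04, 0, -1]])

```text
time_s: 12.1
ee_pos: [531.4, 57.0, 106.2]
ee_rot: [-180.0, -0.1, -1.6]
force: [-0.1, -0.1, -1.2]
gripper_width: 11.5
gripper_force: 25.0
```

```bash
python3 - <<'E'
from h import *
s=env.state();print(s["ee_pos"],s["ee_rot"],s["force"])
W=Ro.from_euler("xyz",s["ee_rot"],degrees=True).as_matrix();print(W.T@([530.2,58.4,0]-s["ee_pos"]))
E
```

```text
[531.4  57.  106.2] [-180.    -0.1   -1.6] [-0.1 -0.1 -1.2]
[ -1.4  -1.4 106.2]
```

Call:
apply_moves(deltas=[[-0.001, -0.0014, 0.004, 0, -1], [-0.001, -0.0014, 0.008, 0, -1], [-0.001, -0.0014, 0.012, 0, -1], [-0.001, -0.0014, 0.012, 0, -1], [-0.001, -0.0014, 0.012, 0, -1]])

```text
time_s: 12.6
ee_pos: [529.5, 59.0, 93.1]
ee_rot: [180.0, 0.0, -1.5]
force: [0.6, 0.5, -1.4]
gripper_width: 11.8
gripper_force: 25.0
```

Call:
apply_moves(deltas=[[0, 0, 0, 0, -1], [0, 0, 0, 0, -1]])

```text
time_s: 12.8
ee_pos: [529.7, 58.9, 93.4]
ee_rot: [180.0, -0.0, -1.5]
force: [0.4, -1.6, -1.2]
gripper_width: 11.2
gripper_force: 25.0
```

Call:
apply_moves(deltas=[[0, 0, 0.001, 0, -1], [0, 0, 0.002, 0, -1], [0, 0, 0.003, 0, -1], [0, 0, 0.003, 0, -1]])

```text
time_s: 13.2
ee_pos: [529.4, 58.9, 90.0]
ee_rot: [180.0, 0.0, -1.5]
force: [-0.2, -1.0, -1.2]
gripper_width: 11.3
gripper_force: 25.0
```

Call:
apply_moves(deltas=[[0, 0, 0.001, 0, -1], [0, 0, 0.002, 0, -1], [0, 0, 0.002, 0, -1]])

```text
time_s: 13.5
ee_pos: [529.4, 58.9, 88.1]
ee_rot: [180.0, 0.0, -1.5]
force: [0.7, -0.0, -1.6]
gripper_width: 11.3
gripper_force: 25.0
```

Call:
apply_moves(deltas=[[0.0005, 0, 0.001, 0, -1], [0.0005, 0, 0.002, 0, -1], [0.0005, 0, 0.003, 0, -1], [0.0005, 0, 0.004, 0, -1], [0.0005, 0, 0.004, 0, -1]])

```text
time_s: 14.0
ee_pos: [529.9, 58.9, 84.1]
ee_rot: [180.0, 0.0, -1.5]
force: [0.4, -0.1, -0.8]
gripper_width: 11.5
gripper_force: 25.0
```

Call:
apply_moves(deltas=[[0, 0, 0.001, 0, -1], [0, 0, 0.002, 0, -1], [0, 0, 0.002, 0, -1]])

```text
time_s: 14.3
ee_pos: [529.9, 58.9, 82.1]
ee_rot: [180.0, 0.0, -1.5]
force: [0.6, 0.7, -1.2]
gripper_width: 11.5
gripper_force: 25.0
```

Call:
apply_moves(deltas=[[0, -0.0008, 0, 0.004, -1], [0, -0.0016, 0, 0.008, -1], [0, -0.0024, 0, 0.012, -1], [0, -0.0033, 0, 0.015, -1], [0, -0.0033, 0, 0.015, -1]])

```text
time_s: 14.8
ee_pos: [530.1, 62.1, 82.2]
ee_rot: [180.0, -0.0, -2.4]
force: [-0.2, -1.0, -0.9]
gripper_width: 11.3
gripper_force: 25.0
```

Call:
apply_moves(deltas=[[0, 0, 0.001, 0, -1], [0, 0, 0.001, 0, -1], [0, 0, 0.002, 0, -1], [0, 0, 0.002, 0, -1]])

```text
time_s: 15.2
ee_pos: [530.3, 62.2, 80.2]
ee_rot: [180.0, -0.0, -2.4]
force: [-0.1, -1.6, -0.1]
gripper_width: 11.5
gripper_force: 25.0
```

Call:
apply_moves(deltas=[[0, 0, 0.001, 0, -1], [0, 0, 0.001, 0, -1], [0, 0, 0.002, 0, -1], [0, 0, 0.002, 0, -1]])

```text
time_s: 15.6
ee_pos: [530.1, 62.2, 78.1]
ee_rot: [180.0, 0.0, -2.4]
force: [1.2, -1.7, -0.2]
gripper_width: 11.6
gripper_force: 25.0
```

Call:
apply_moves(deltas=[[0, 0, 0.001, 0, -1], [0, 0, 0.001, 0, -1], [0, 0, 0.002, 0, -1], [0, 0, 0.002, 0, -1]])

```text
time_s: 16.0
ee_pos: [530.1, 62.2, 76.1]
ee_rot: [180.0, 0.0, -2.4]
force: [-0.1, -1.3, -0.7]
gripper_width: 11.6
gripper_force: 25.0
```

Call:
apply_moves(deltas=[[0, 0, 0.001, 0, -1], [0, 0, 0.002, 0, -1], [0, 0, 0.003, 0, -1], [0, 0, 0.004, 0, -1], [0, 0, 0.004, 0, -1]], grip_force=35)

```text
time_s: 16.5
ee_pos: [530.2, 62.2, 72.3]
ee_rot: [-180.0, -0.0, -2.4]
force: [-0.4, -1.2, 0.6]
gripper_width: 11.7
gripper_force: 35.0
```

Call:
apply_moves(deltas=[[0, 0, 0.001, 0, -1], [0, 0, 0.002, 0, -1], [0, 0, 0.003, 0, -1], [0, 0, 0.003, 0, -1]])

```text
time_s: 16.9
ee_pos: [530.2, 62.3, 69.8]
ee_rot: [-180.0, -0.0, -2.4]
force: [-2.6, -1.7, 5.1]
gripper_width: 11.5
gripper_force: 35.0
```

Call:
apply_moves(deltas=[[0, 0, 0.001, 0, -1], [0, 0, 0.002, 0, -1], [0, 0, 0.003, 0, -1], [0, 0, 0.003, 0, -1]])

```text
time_s: 17.3
ee_pos: [530.2, 62.3, 67.4]
ee_rot: [-180.0, -0.0, -2.4]
force: [-1.9, -2.1, 9.0]
gripper_width: 11.3
gripper_force: 35.0
```

Call:
apply_moves(deltas=[[0, 0, 0, -0.1, -1], [0, 0, 0, -0.2, -1], [0, 0, 0, -0.3, -1], [0, 0, 0, -0.4, -1], [0, 0, 0, -0.4, -1]])

```text
time_s: 17.8
ee_pos: [531.3, 62.6, 67.5]
ee_rot: [180.0, -0.2, 20.6]
force: [-0.4, -1.0, 8.0]
gripper_width: 11.6
gripper_force: 35.0
```

Call:
apply_moves(deltas=[[0, 0, 0, -0.1, -1], [0, 0, 0, -0.2, -1], [0, 0, 0, -0.3, -1], [0, 0, 0, -0.4, -1], [0, 0, 0, -0.4, -1]])

```text
time_s: 18.3
ee_pos: [531.7, 62.9, 67.7]
ee_rot: [179.9, -0.2, 43.5]
force: [-0.9, -0.2, 8.2]
gripper_width: 11.7
gripper_force: 35.0
```

```bash
python3 - <<'E'
from h import *
s=env.state();print(s["ee_pos"],s["ee_rot"],s["force"],s["torque"],s["qpos"])
E
```

```text
[531.7  62.9  67.7] [179.9  -0.2  43.5] [-0.9 -0.2  8.2] [-0.   0.1  0. ] [  5.5  20.9 105.1   0.1  53.8  51.9]
```

Call:
apply_moves(deltas=[[-0.0002, -0.0002, 0, -0.1, -1], [-0.0004, -0.0004, 0, -0.2, -1], [-0.0007, -0.0007, 0, -0.3, -1], [-0.0007, -0.0007, 0, -0.4, -1], [-0.0007, -0.0007, 0, -0.4, -1]])

```text
time_s: 18.8
ee_pos: [531.0, 63.0, 67.8]
ee_rot: [179.8, -0.2, 66.5]
force: [0.0, -0.7, 8.1]
gripper_width: 11.5
gripper_force: 35.0
```

Call:
apply_moves(deltas=[[0, 0, 0, -0.1, -1], [0, 0, 0, -0.2, -1], [0, 0, 0, -0.3, -1], [0, 0, 0, -0.37, -1], [0, 0, 0, -0.37, -1]])

```text
time_s: 19.3
ee_pos: [530.8, 63.0, 67.8]
ee_rot: [179.8, -0.1, 87.6]
force: [-0.2, 0.2, 8.8]
gripper_width: 11.2
gripper_force: 35.0
```

Call:
apply_moves(deltas=[[0, 0, 0, 0, -1], [0, 0, 0, 0, -1]])

```text
time_s: 19.5
ee_pos: [530.8, 63.0, 67.7]
ee_rot: [179.8, -0.1, 87.6]
force: [-0.3, 0.5, 7.8]
gripper_width: 11.3
gripper_force: 35.0
```

Call:
apply_moves(deltas=[[0, 0, -0.001, 0, -1], [0, 0, -0.0015, 0, -1], [0, 0, -0.0015, 0, -1], [0, 0, -0.0015, 0, -0.3], [0, 0, -0.0015, 0, -0.3]])

```text
time_s: 20.0
ee_pos: [529.0, 62.5, 67.5]
ee_rot: [-180.0, -0.0, 87.6]
force: [-0.0, -0.2, -0.4]
gripper_width: 24.3
gripper_force: 0.0
```

Call:
apply_moves(deltas=[[0, 0, 0, 0, -0.3], [0, 0, 0, 0, -0.3], [0, 0, 0, 0, -0.3]])

```text
time_s: 20.3
ee_pos: [529.0, 62.3, 67.5]
ee_rot: [-180.0, 0.0, 87.6]
force: [0.5, 0.3, -0.2]
gripper_width: 31.8
gripper_force: 0.0
```

Call:
apply_moves(deltas=[[0, 0, -0.01, 0, -0.3], [0, 0, -0.03, 0, -0.3], [0, 0, -0.06, 0, -0.3], [0, 0, -0.1, 0, -0.3], [0, 0, -0.12, 0, -0.3]])

```text
time_s: 20.8
ee_pos: [530.7, 62.4, 191.9]
ee_rot: [179.7, -0.0, 87.6]
force: [0.8, -0.9, -0.2]
gripper_width: 32.6
gripper_force: 0.0
```

Call:
apply_moves(deltas=[[-0.04, 0, 0, 0, -0.3], [-0.07, 0, 0, 0, -0.3], [-0.07, 0, 0, 0, -0.3], [-0.07, 0, 0, 0, -0.3], [-0.07, 0, 0, 0, -0.3]])

```text
time_s: 21.3
ee_pos: [526.2, -7.0, 188.0]
ee_rot: [180.0, -0.0, 87.6]
force: [-0.1, 0.3, -0.3]
gripper_width: 32.0
gripper_force: 0.0
```

```bash
python3 - <<'E'
from h import *
import pickle
s=env.state();f=cams.grab_frame("wrist");t=cams.grab_frame("scene");pickle.dump((s,f),open("w6.pkl","wb"))
print(s["time_s"],s["ee_pos"],s["ee_rot"]);p=proj([[530.3,62.2,98.5]],s)[0];print(p)
x0,y0=(p-60).astype(int).clip(0);print(x0,y0)
a=cv2.resize(f[y0:y0+120,x0:x0+120],(480,480),interpolation=cv2.INTER_CUBIC)
b=cv2.resize(t[165:225,230:270],(320,480),interpolation=cv2.INTER_CUBIC)
cv2.imwrite("pics/w6.png",np.hstack([a,b]))
E
```

```text
21.3 [526.2  -7.  188. ] [180.   -0.   87.6]
[278.7 129. ]
218 69
```

View pics/w6.png

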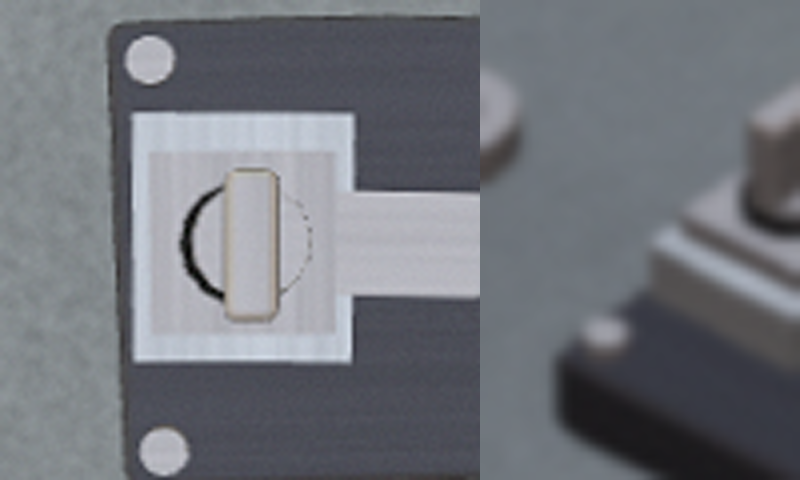

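The last picture shows the wing crosswise to the arm at crop (251,245). Its flange is centred there too, so the screw is upright, about 1.5 mm off the collar's centre near (245,245), and low on the collar. It is released and the gripper is clear, so I'm handing in.

```bash
python3 -c "
from h import *
print(env.job_done(), env.state()['time_s'])"
```

```text
the job is handed in; nothing more can be done
the job is handed in; nothing more can be done
```

The job is handed in at about 21 s: the wing screw is through both slots, turned about 90° and let go with its crossbar under the nut plate. By the camera it looks upright and about 1.5 mm off centre, and the highest wrist force I read while pressing it was about 10 N. The hand-in gave no verdict, and I inferred the clamped height from finger height and collar force rather than measuring it after release.

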